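# Shift the tube mixer's drive lever through its H gate into the green range

## Robot

A 7-joint arm with a two-finger parallel gripper is mounted at the origin on a cart in front of the work surface, level with it; the furniture and walls round the work are solid. World frame = base frame: x ahead of the robot, y to its left, z up, the work surface at z = 0. Lengths are in mm, angles in rad, forces in N, time in s.
With the tool pointing down it reaches from about 400 to 875 mm from the base axis. Payload 4.4 kg.
Tool frame: the origin (TCP) lies midway between the tips of the shut fingers; the grasp point (between the pads) lies 19 mm behind it; z points along the fingers, y is the line along which they close (so a half turn about z gives the same grasp; the last joint's range is limited). The gripper opens to 85 mm and grips with 20 to 120 N. Pads are 22 mm wide; open, the fingers measure 114 mm over their backs; the gripper's body (76 mm by 85 mm) begins 54 mm behind the grasp point. The pads swing forward as they close: fully open they stand 13 mm farther back than shut.
Start: joints at [-1.334, 0.628, 0.038, 1.517, -0.027, 0.996, -0.02], TCP at [193.802, 620.45, 231.313] pointing down, gripper open.
Joint ranges: [-3.06, 3.06], [-0.37, 2.12], [-1.25, 1.32], [0.18, 2.47], [-1.1, 4.24], [0.23, 1.98], [-2.94, 2.94]. Speed limits (rad/s): [2.57, 2.57, 3.14, 3.14, 3.14, 3.14, 3.14].

## Interface

Orientations are given as [roll, pitch, yaw] about the fixed x, y, z axes, in that order (R = Rz(yaw) Ry(pitch) Rx(roll)).
In Python, from cell import ctrl gives the robot as it stands. The module is installed in compiled form; this text tells all that it offers.
- The arm moves only by the tool step_arm, never from a script. Its argument "commands" is one flat list of numbers, 7 for each row, row after row: the shift along the tool's x, y, z in cm, then the turn, a rotation vector about the tool's x, y, z in rad, then the opening, from 0 (shut) to 1 (fully open). A call has 1 to 10 rows; each row is the pose to reach, as a shift and turn from the pose commanded when the call began, along the tool's axes at that moment; what a row does not reach only later rows make up. A row lasts 1/10 s, in which the tool goes at most 50 mm and 8.59 degrees, less where a joint would pass 70% of its speed; a pose out of reach is approached as far as the arm can. A call with a gripper value outside its range is refused whole. The fingers move at their own pace and stop on an object; the grip force is fixed at half the most. Time passes only in rows, so rows that repeat a pose let the fingers close. It gives the time, the measured TCP pose, the force, the opening and the grip force at its end, in the units of the state.
- ctrl.read_state(): the state, without advancing time (a new reading comes with each control period).
- ctrl.get_image(name): name is "scene" or "side" or "wrist"; returns a dict with "image" (420x560x3 uint8, red, green, blue), "range_z" (420x560 float32, mm along the optical axis (not along the pixel's ray), 0 where there is no reading), "vfov" (degrees; the focal length in pixels is half the picture's height over the tangent of half this angle, whatever the lens; pixels are square), "cx", "cy" (the principal point, pixels), "D" ([k1, k2, p1, p2, k3] as OpenCV has them; the pictures are not rectified), "world_to_cam" (4x4, takes a point from world to camera coordinates). Camera axes: x right, y down, z forward; pixel columns grow to the right and rows downward; lengths in mm; the calibration is good to about 2 mm. A picture is of the moment at which its call begins.
- ctrl.finish_job(): hands the job in; it is judged then, once.
The state is a dict: "clock": time; "qpos": joint angles; "qd": joint speeds; "tau": joint torques, N m; "eef_pos": TCP position; "tool_rot": TCP orientation; "force": force on the tool from outside, world axes, zero at the start; "torque": the same for the moment, N m; "width": finger opening in mm; "gripper_force": force on a finger pad.
Only numpy, scipy, OpenCV 4.12 (cv2) and the standard library are available. Lean on these libraries where they do the work, as an engineer would, in place of code of your own. Each camera call takes 0.05 s, during which the arm holds its last target. There are 200 camera calls.

## Task

Put the tube mixer into gear: bring its shift lever out of the park slot (the middle slot nearest you) into neutral, across the neutral slot to the side of the green lamp, and forward into the slot there until it is fully home. Push the big knob with the fingers, feel for the slot and do not force it; never enter the amber slot, leave the things beside the mixer undisturbed, and finish with the hand off the lever.

Things in the scene. Friction and masses are not known exactly. Their poses are not given: they have to be found in the camera images.
- mixer: Rocking tube mixer, fixed. Origin under the centre of its white drive housing at worktop height; own x points away from the operator (forward), y to its left, z up. Housing 220 (x) x 190 (y) mm, top at 102 mm. Behind it a low deck with a loaded tube rack (x 110 to 260 mm, up to 145 mm high). Over 30 N on the mixer or its lever counts as forcing it.
- gate_middle (a point): Nominal gate centre on the housing top (mixer 0, 0, 102 mm, same axes). Steel gate plate 78 x 104 mm, top at 108 mm: neutral slot across (y); off it a left and a right slot forward (+x) with a solid tongue between, and left, right and (middle, wide) park slots toward the operator. Neutral runs on 10 mm past the side slots. The plate is set up to 6 mm left or right (not reported): feel for the slots.
- lever_pivot (a point): Lever pivot (mixer 0, 0, 15 mm), 150 mm below the knob. Pushed straight forward from park, the lever stops on the tongue. A 2.5 mm catch lip on each end of the tongue stops it if it is pressed forward while crossing: slide it over the lip with no forward pressure (some 10 N sideways), then feel forward for the slot just beyond; too far over it is blocked ahead again. Let go in neutral it springs to the middle.
- knob (a point): Centre of the lever's black palm knob: a disc 90 mm across with crowned rim, 42 mm high (20 below to 22 above), too big to grip, on a 10 mm stem. In neutral at mixer (0, 0, 165 mm); in park 19 to 32 mm nearer the operator; home in a forward slot about 34 mm forward, 26 to 52 mm aside. Play in the slots 2 to 3 mm. Pushing takes 2 to 3 N fore and aft, up to 6 N sideways against a spring.
- shift_across (a joint): Sideways swing of the lever, rad: 0 in the middle, positive to the mixer's left (+y), 0.18 to 0.34 either way in the side slots (unknown, to be felt), up to 0.43 at the ends of the neutral slot. A spring returns it to the middle when it is let go in neutral; in a slot the slot's walls hold it.
- shift_fore (a joint): Fore-and-aft swing of the lever, rad: 0 in neutral, negative toward the operator (park is -0.13 to -0.21), positive forward; about 0.23 when fully home in a forward slot. It stays where it is left (friction).
- green_lamp: Green lamp button, 28 mm across and 12 mm high, on the housing top beyond one of the two forward slots (92 mm forward of the mixer's origin, 72 mm to the left or right); origin at its underside centre. It marks the slot to engage; which side varies.
- amber_lamp: The same lamp in amber, beyond the other forward slot: the range not to enter.
- bottle: Loose reagent bottle with blue cap, 58 mm across, 125 mm high, standing left of the mixer; origin under its centre. Leave alone.
- cup: Loose specimen cup with red lid, 48 mm across, 50 mm high, left of the mixer; origin under its centre. Leave alone.
- beaker: Loose clear plastic cup, 56 mm across, 60 mm high, right of the mixer; origin under its centre. Leave alone.

How it is judged (in metres and radians):
On the way, in this order (a step that is already met when the one before it is completed fails the run):
1. the lever is out of the park slot, in neutral (value of joint shift_fore between -0.045 and 0.07 rad), for 0.02 s.
2. the lever is across the neutral slot, well over to the green side (((y of green_lamp in the frame of mixer above 0 m and value of joint shift_across above 0.14 rad) or (y of green_lamp in the frame of mixer below 0 m and value of joint shift_across below -0.14 rad))), for 0.05 s.
At the end, for the whole second after the job is handed in: The lever stands in the forward slot on the green lamp's side, fully home (shift_fore above 0.19 rad, i.e. within about 6 mm of the end of its travel at the knob; shift_across beyond 0.14 rad on the green side), at rest and let go (value of joint shift_fore above 0.19 rad and ((y of green_lamp in the frame of mixer above 0 m and value of joint shift_across above 0.14 rad) or (y of green_lamp in the frame of mixer below 0 m and value of joint shift_across below -0.14 rad)) and velocity of joint shift_fore between -0.05 and 0.05 rad/s); the robot touches nothing.
It fails at once if the lever is put into the amber slot (value of joint shift_fore above 0.08 rad and ((y of green_lamp in the frame of mixer below 0 m and value of joint shift_across above 0.12 rad) or (y of green_lamp in the frame of mixer above 0 m and value of joint shift_across below -0.12 rad))).
It fails at once if the lever or the mixer is forced (more than 30 N) (contact force between any of the fingers, the arm and mixer above 30 N).
It fails at once if the bottle beside the mixer is shifted by more than 20 mm or tipped (distance of bottle from where it was at the start of the episode above 0.02 m or angle between bottle's own z axis and vertical above 0.3 rad).
It fails at once if the cup beside the mixer is shifted by more than 20 mm or tipped (distance of cup from where it was at the start of the episode above 0.02 m or angle between cup's own z axis and vertical above 0.3 rad).
It fails at once if the beaker beside the mixer is shifted by more than 20 mm or tipped (distance of beaker from where it was at the start of the episode above 0.02 m or angle between beaker's own z axis and vertical above 0.3 rad).
It also fails if it takes over 67 s, if anything falls off the work surface, if the arm or the gripper's body presses on something with over 40 N, if the wrist force passes 120 N, or if a joint passes its speed limit or range.

## Working session

There is one attempt and no reset: what is moved stays moved. The work goes in short steps, Python scripts to look and compute and a tool call to move; the robot and the scene stay as the last step left them, time stands still between calls to the robot, and variables do not carry over. Pictures are saved under pics/ and viewed, at most 10 in all, crops included, and the job is handed in when it is done.

Besides the shell and the picture viewer there is one more tool, called after ">>>" in YAML: its name, and indented under it one key for each argument. step_arm: Moves the arm, as the interface text tells. Its arguments: {"type":"object","properties":{"commands":{"type":"array"}},"required":["commands"]}

```bash
mkdir -p pics
cat > h.py <<'E'
import numpy as np, cv2
from cell import ctrl
def grab(n):
    d=ctrl.get_image(n); cv2.imwrite(f'pics/{n}_{int(ctrl.read_state()["clock"]*100)}.png',d['image'][:,:,::-1]); np.savez(f'{n}.npz',**{k:np.array(v) for k,v in d.items()}); return d
def world(d):
    h,w=d['range_z'].shape; f=h/2/np.tan(np.radians(d['vfov'])/2)
    K=np.array([[f,0,d['cx']],[0,f,d['cy']],[0,0,1.]])
    u,v=np.meshgrid(np.arange(w),np.arange(h))
    p=cv2.undistortPoints(np.stack([u,v],-1).reshape(-1,1,2).astype(float),K,np.array(d['D'],float)).reshape(h,w,2)
    z=d['range_z']; c=np.stack([p[...,0]*z,p[...,1]*z,z,np.ones_like(z)],-1)
    return (c@np.linalg.inv(d['world_to_cam']).T)[...,:3]
E
python3 - <<'E'
from h import *
for n in ['scene','side']: grab(n)
s=ctrl.read_state(); print({k:np.round(v,3) for k,v in s.items()})
E
ls pics
```

```text
{'clock': np.float64(0.1), 'qpos': array([-1.334,  0.629,  0.038,  1.518, -0.027,  0.996, -0.02 ]), 'qd': array([-0.001, -0.001,  0.   , -0.003, -0.001, -0.001,  0.001]), 'tau': array([ 3.0000e-03, -5.6452e+01,  1.2300e+00, -1.9397e+01,  1.1000e-02,
        5.0000e-03,  0.0000e+00]), 'eef_pos': array([193.622, 619.879, 230.454]), 'tool_rot': array([-3.14 ,  0.   ,  2.839]), 'force': array([-0.714, -0.081,  0.169]), 'torque': array([ 0.011, -0.05 , -0.026]), 'gripper_force': np.float64(0.0), 'width': np.float64(85.378)}
scene_5.png
side_10.png
```

View pics/scene_5.png

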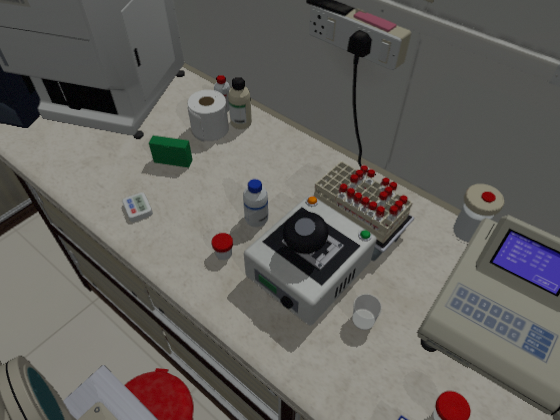

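View pics/side_10.png

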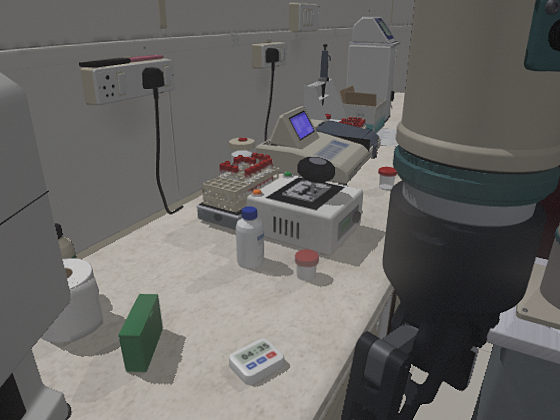

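The scene view shows the mixer with its knob at (305,232), the green lamp at (365,235) on the right and the amber lamp at (313,200) on the left. The bottle is at (256,200), the cup at (222,245) and the beaker at (366,312). The side view confirms this layout, with the arm in the foreground.

Run:
```python
from h import *
d=dict(np.load('scene.npz')); W=world(d); im=d['image'].astype(int)
r,g,b=im[...,0],im[...,1],im[...,2]
def rep(n,m,box):
    k=np.zeros(m.shape,bool); k[box[1]:box[3],box[0]:box[2]]=1; m=m&k&(d['range_z']>0)
    P=W[m]; print(n,m.sum(),P.mean(0).round(1) if len(P) else '', np.percentile(P,[2,98],axis=0).round(0).tolist()); return P
G=rep('green',(g>r+40)&(g>b+30),(350,222,380,246)).mean(0)
A=rep('amber',(r>b+80)&(g>b+30),(300,190,325,208)).mean(0)
rep('bluecap',(b>r+60),(245,175,268,195)); rep('redlid',(r>g+80),(208,230,236,255))
bk=W[290:335,345:385].reshape(-1,3); bk=bk[(bk[:,2]>25)&(bk[:,2]<70)]; print('beaker',np.median(bk,0).round(),bk.min(0).round(),bk.max(0).round())
y=A-G; y[2]=0; L=np.linalg.norm(y[:2]); y/=L; x=np.array([y[1],-y[0],0]); o=(A+G)/2-92*x
print('L',L,'origin',o.round(1),'fwd',x.round(3),'yaw',np.arctan2(x[1],x[0]))
K=W[205:262,275:335].reshape(-1,3); K=K[(K[:,2]>150)&(K[:,2]<200)]
M=np.c_[(K-o)@x,(K-o)@y,K[:,2]]
print('knob mixer frame',M.min(0).round(),M.max(0).round()); t=M[M[:,2]>M[:,2].max()-6]; print('top',t.mean(0).round(1),len(t))
for p in [(222,240),(366,312),(256,186)]:
    q=W[p[1],p[0]]; print(p,q.round(),((q-o)@x).round(),((q-o)@y).round())
```

```text
green 59 [671.5 -90.8 107.9] [[662.0, -99.0, 63.0], [714.0, -76.0, 113.0]]
amber 53 [675.1  52.8 107.7] [[665.0, 44.0, 65.0], [718.0, 74.0, 113.0]]
bluecap 96 [617.3 172.8 123.7] [[605.0, 161.0, 121.0], [631.0, 187.0, 127.0]]
redlid 256 [491.5 161.8  47.8] [[471.0, 141.0, 45.0], [512.0, 181.0, 51.0]]
beaker [ 567. -178.   44.] [ 530. -206.   25.] [ 586. -151.   61.]
L 143.62759521435618 origin [581.3 -16.6 107.8] fwd [ 1.    -0.025  0.   ] yaw -0.02549248676851215
knob mixer frame [-68. -44. 151.] [ 18.  43. 189.]
top [-12.2  -0.3 184.9] 268
(222, 240) [492. 162.  50.] -93.0 176.0
(366, 312) [ 576. -174.    2.] -2.0 -158.0
(256, 186) [614. 165. 125.] 28.0 182.0
```

>>> step_arm:
  commands: [-48.4, -47.1, 0, 0, 0, 0.509, 0.75, -48.4, -47.1, 0, 0, 0, 0.509, 0.75, -48.4, -47.1, 0, 0, 0, 0.509, 0.75, -48.4, -47.1, 0, 0, 0, 0.509, 0.75, -48.4, -47.1, 0, 0, 0, 0.509, 0.75, -48.4, -47.1, 0, 0, 0, 0.509, 0.75, -48.4, -47.1, 0, 0, 0, 0.509, 0.75, -48.4, -47.1, 0, 0, 0, 0.509, 0.75, -48.4, -47.1, 0, 0, 0, 0.509, 0.75, -48.4, -47.1, 0, 0, 0, 0.509, 0.75]

```text
clock: 1.1
eef_pos: [432.3, 178.9, 231.3]
tool_rot: [-3.142, -0.0, 2.33]
force: [1.3, 0.5, -0.1]
width: 63.8
gripper_force: 0.0
```

>>> step_arm:
  commands: [-16.9, -4.5, 0, 0, 0, 0, 0.75, -16.9, -4.5, 0, 0, 0, 0, 0.75, -16.9, -4.5, 0, 0, 0, 0, 0.75, -16.9, -4.5, 0, 0, 0, 0, 0.75, -16.9, -4.5, 0, 0, 0, 0, 0.75, -16.9, -4.5, 0, 0, 0, 0, 0.75, -16.9, -4.5, 0, 0, 0, 0, 0.75]

```text
clock: 1.8
eef_pos: [514.7, 28.8, 231.0]
tool_rot: [-3.141, -0.002, 2.332]
force: [-0.5, -0.1, 0.3]
width: 64.2
gripper_force: 0.0
```

```bash
python3 - <<'E'
from h import *
s=ctrl.read_state(); print(s['eef_pos'],s['tool_rot'],s['force'],s['qpos'])
d=grab('wrist'); 
W=world(d); o=np.array([581.3,-16.6,0]); x=np.array([1,-.025,0]); y=np.array([.025,1,0])
K=W.reshape(-1,3); K=K[(d['range_z'].ravel()>0)&(K[:,2]>148)&(K[:,2]<195)&(abs(K[:,0]-560)<90)&(abs(K[:,1]+16)<90)]
if len(K):
  M=np.c_[(K-o)@x,(K-o)@y,K[:,2]]; print(len(K),np.percentile(M,[1,50,99],axis=0).round())
E
ls pics
```

```text
[514.67350117  28.76947904 230.98681289] [-3.14126792e+00 -1.56005834e-03  2.33192075e+00] [-0.47320358 -0.06176553  0.3191636 ] [-0.27114672  0.44602739  0.23088268  1.89277042 -0.13689646  0.81912198
  0.79287713]
13795 [[-66. -36. 158.]
 [-31.  10. 179.]
 [ 13.  45. 186.]]
scene_5.png
side_10.png
wrist_185.png
```

View pics/wrist_185.png

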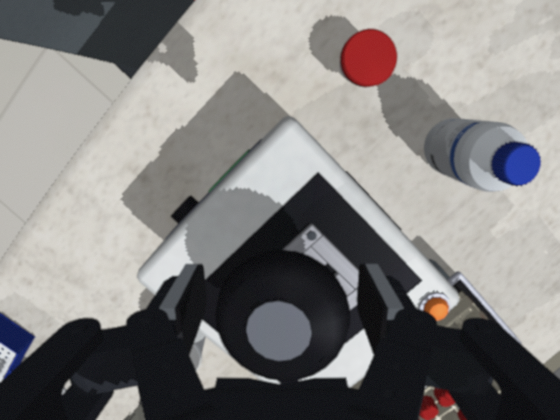

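The wrist view shows the knob at (283,310), centred between the fingertips at (185,310) and (375,310). The mixer's edges run at 45° as planned, with the cup at (369,57) and the bottle at (515,163) clear. I'm lowering the hand.

>>> step_arm:
  commands: [0, 0, 3, 0, 0, 0, 0.75, 0, 0, 6, 0, 0, 0, 0.75, 0, 0, 8, 0, 0, 0, 0.75, 0, 0, 8.9, 0, 0, 0, 0.75, 0, 0, 8.9, 0, 0, 0, 0.75, 0, 0, 8.9, 0, 0, 0, 0.75]

```text
clock: 2.45
eef_pos: [516.0, 27.8, 143.0]
tool_rot: [3.141, 0.001, 2.331]
force: [0.4, -0.4, -0.4]
width: 64.0
gripper_force: 0.0
```

>>> step_arm:
  commands: [-0.35, -0.35, 0, 0, 0, 0, 0.75, -0.7, -0.7, 0, 0, 0, 0, 0.75, -0.7, -0.7, 0, 0, 0, 0, 0.75, -0.9, -0.5, 0, 0, 0, 0, 0.75, -1.1, -0.3, 0, 0, 0, 0, 0.75, -1.3, -0.1, 0, 0, 0, 0, 0.75, -1.5, 0.1, 0, 0, 0, 0, 0.75, -1.7, 0.3, 0, 0, 0, 0, 0.75, -1.9, 0.5, 0, 0, 0, 0, 0.75, -1.9, 0.5, 0, 0, 0, 0, 0.75]

```text
clock: 3.45
eef_pos: [531.1, 16.9, 142.0]
tool_rot: [-3.14, -0.002, 2.33]
force: [-3.0, 1.1, 2.3]
width: 64.2
gripper_force: 1.6
```

>>> step_arm:
  commands: [-0.15, 0.15, 0, 0, 0, 0, 0.75, -0.3, 0.3, 0, 0, 0, 0, 0.75, -0.45, 0.45, 0, 0, 0, 0, 0.75, -0.6, 0.6, 0, 0, 0, 0, 0.75, -0.75, 0.75, 0, 0, 0, 0, 0.75, -0.9, 0.9, 0, 0, 0, 0, 0.75, -1.0, 1.0, 0, 0, 0, 0, 0.75, -1.0, 1.0, 0, 0, 0, 0, 0.75]

```text
clock: 4.25
eef_pos: [546.8, 16.5, 142.3]
tool_rot: [3.141, 0.0, 2.33]
force: [-3.5, 0.1, 1.6]
width: 63.9
gripper_force: 1.4
```

>>> step_arm:
  commands: [-0.1, 0.1, 0, 0, 0, 0, 0.75, -0.2, 0.2, 0, 0, 0, 0, 0.75, -0.3, 0.3, 0, 0, 0, 0, 0.75, -0.3, 0.3, 0, 0, 0, 0, 0.75]

```text
clock: 4.65
eef_pos: [551.0, 16.3, 142.3]
tool_rot: [3.141, 0.0, 2.33]
force: [-3.2, -0.1, 2.5]
width: 63.8
gripper_force: 1.4
```

>>> step_arm:
  commands: [-0.1, 0.1, 0, 0, 0, 0, 0.75, -0.15, 0.15, 0, 0, 0, 0, 0.75, -0.15, 0.15, 0, 0, 0, 0, 0.75]

```text
clock: 4.95
eef_pos: [552.9, 16.3, 142.3]
tool_rot: [3.141, 0.0, 2.33]
force: [-3.7, -0.2, 1.8]
width: 63.9
gripper_force: 1.4
```

>>> step_arm:
  commands: [-0.1, 0.1, 0, 0, 0, 0, 0.75, -0.15, 0.15, 0, 0, 0, 0, 0.75, -0.15, 0.15, 0, 0, 0, 0, 0.75]

```text
clock: 5.25
eef_pos: [555.0, 16.2, 142.3]
tool_rot: [3.141, 0.0, 2.33]
force: [-2.3, -0.0, 2.5]
width: 63.9
gripper_force: 1.4
```

>>> step_arm:
  commands: [-0.1, 0.1, 0, 0, 0, 0, 0.75, -0.15, 0.15, 0, 0, 0, 0, 0.75, -0.15, 0.15, 0, 0, 0, 0, 0.75]

```text
clock: 5.55
eef_pos: [557.2, 16.2, 142.3]
tool_rot: [3.141, 0.0, 2.33]
force: [-2.8, 1.1, 2.3]
width: 64.1
gripper_force: 1.3
```

```bash
cat >> h.py <<'E'
def knob(n='scene'):
    d=grab(n); W=world(d); o=np.array([581.3,-16.6,0]); x=np.array([1,-.025,0]); y=np.array([.025,1,0])
    K=W.reshape(-1,3); g=d['image'].reshape(-1,3).astype(int); 
    top=(d['range_z'].ravel()>0)&(abs(K[:,0]-585)<60)&(abs(K[:,1]+35)<85)&(K[:,2]>155)&(K[:,2]<193)
    # cap: greyish flat top brighter than the black knob
    for nm,m in (('all',top),('cap',top&(g.mean(1)>70)&(g.max(1)-g.min(1)<30)&(K[:,2]>168))):
        P=K[m]; 
        if len(P): M=np.c_[(P-o)@x,(P-o)@y,P[:,2]]; print(nm,len(P),np.percentile(M,[1,50,99],axis=0).round(1).tolist(),M.mean(0).round(1))
E
python3 - <<'E'
from h import *
knob(); knob('wrist')
E
ls pics
```

```text
all 1136 [[-53.5, -43.7, 157.3], [-3.5, -14.6, 181.2], [39.9, 29.5, 187.9]] [ -3.4 -13.3 178.6]
cap 257 [[-13.9, -23.7, 171.9], [4.8, 0.4, 185.5], [38.2, 20.7, 188.4]] [5.50e+00 1.00e-01 1.85e+02]
all 16293 [[-55.9, 1.4, 155.9], [-21.4, 28.9, 176.3], [10.7, 65.6, 185.4]] [-21.   29.3 174.6]
cap 317 [[-56.7, 13.7, 168.2], [-8.2, 65.1, 183.7], [-5.1, 66.4, 186.0]] [-19.6  52.9 180.4]
scene_5.png
scene_560.png
side_10.png
wrist_185.png
wrist_565.png
```

>>> step_arm:
  commands: [-0.1, 0.1, 0, 0, 0, 0, 0.75, -0.15, 0.15, 0, 0, 0, 0, 0.75, -0.15, 0.15, 0, 0, 0, 0, 0.75]

```text
clock: 5.95
eef_pos: [559.2, 16.1, 142.3]
tool_rot: [3.141, 0.0, 2.33]
force: [-2.8, 0.6, 2.0]
width: 64.4
gripper_force: 1.3
```

>>> step_arm:
  commands: [-0.1, 0.1, 0, 0, 0, 0, 0.75, -0.15, 0.15, 0, 0, 0, 0, 0.75, -0.15, 0.15, 0, 0, 0, 0, 0.75]

```text
clock: 6.25
eef_pos: [559.9, 16.1, 142.1]
tool_rot: [-3.14, -0.002, 2.329]
force: [-6.1, 0.8, 4.0]
width: 64.2
gripper_force: 2.8
```

>>> step_arm:
  commands: [0.2, -0.2, 0, 0, 0, 0, 0.75, 0.28, -0.28, 0, 0, 0, 0, 0.75, 0.08, -0.48, 0, 0, 0, 0, 0.75, -0.12, -0.68, 0, 0, 0, 0, 0.75, -0.32, -0.88, 0, 0, 0, 0, 0.75, -0.52, -1.08, 0, 0, 0, 0, 0.75, -0.72, -1.28, 0, 0, 0, 0, 0.75, -0.72, -1.28, 0, 0, 0, 0, 0.75]

```text
clock: 7.05
eef_pos: [557.2, 1.5, 142.4]
tool_rot: [3.141, 0.001, 2.329]
force: [0.2, 0.6, 1.2]
width: 64.2
gripper_force: 0.5
```

Run:
```python
from h import *
d=grab('scene'); knob('side')
im=d['image'][150:330,200:440,::-1]; cv2.imwrite('pics/c1.png',cv2.resize(im,None,fx=3,fy=3,interpolation=2))
```

```text
all 667 [[-55.8, -29.8, 155.6], [-12.7, 16.8, 174.2], [36.3, 57.9, 191.8]] [-14.7  17.  173.3]
cap 46 [[-49.1, -32.6, 169.8], [-2.8, -10.6, 184.0], [13.6, 53.4, 188.6]] [ -3.4   2.4 182.4]
```

View pics/c1.png

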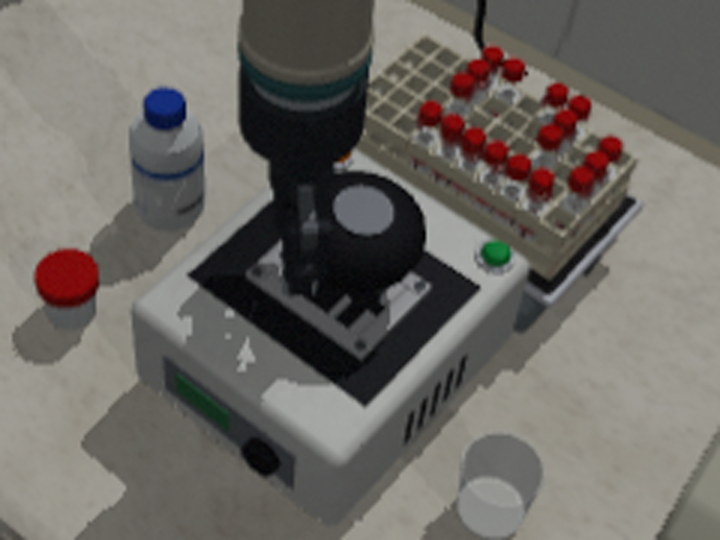

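The crop shows the knob at about (370,230), roughly in neutral, with the rear finger at (300,240) beside it. The green lamp at (495,252) is on the right. Continuing to the right.

>>> step_arm:
  commands: [-0.2, -0.2, 0, 0, 0, 0, 0.75, -0.4, -0.4, 0, 0, 0, 0, 0.75, -0.55, -0.55, 0, 0, 0, 0, 0.75, -0.55, -0.55, 0, 0, 0, 0, 0.75]

```text
clock: 7.55
eef_pos: [556.6, -6.2, 142.3]
tool_rot: [-3.141, -0.0, 2.329]
force: [0.5, 1.0, -0.0]
width: 64.2
gripper_force: 0.7
```

>>> step_arm:
  commands: [-0.2, -0.2, 0, 0, 0, 0, 0.75, -0.4, -0.4, 0, 0, 0, 0, 0.75, -0.4, -0.4, 0, 0, 0, 0, 0.75]

```text
clock: 7.85
eef_pos: [556.3, -9.5, 142.5]
tool_rot: [3.14, -0.002, 2.332]
force: [-0.1, 5.7, 4.1]
width: 64.2
gripper_force: 2.9
```

Run:
```python
from h import *
print(ctrl.read_state()['force'])
d=grab('scene')
im=d['image'][150:330,200:440,::-1]; cv2.imwrite('pics/c2.png',cv2.resize(im,None,fx=3,fy=3,interpolation=2))
```

```text
[-0.13638695  5.6883016   4.12102683]
```

View pics/c2.png

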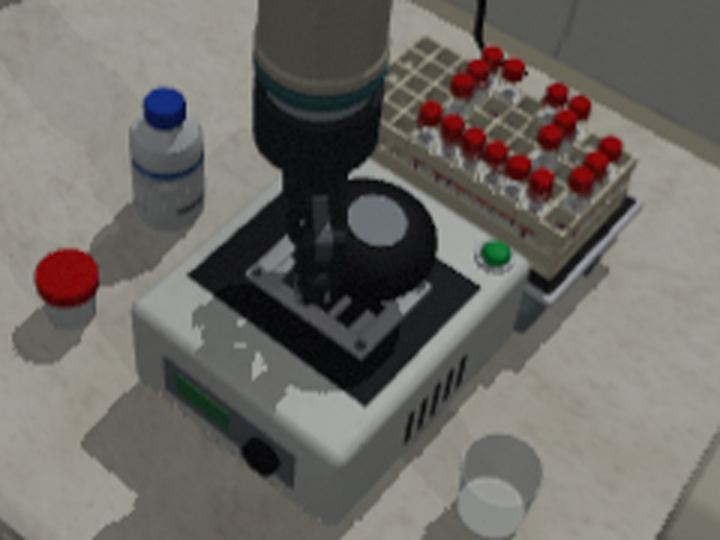

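The knob has moved about 11 mm right between the two pictures, to (378,225) in the crop, so it is following the finger. Sideways force has risen to 5.7 N, which is likely the lip.

>>> step_arm:
  commands: [-0.1, -0.1, 0, 0, 0, 0, 0.75, -0.1, -0.1, 0, 0, 0, 0, 0.75]

```text
clock: 8.1
eef_pos: [556.3, -10.0, 142.6]
tool_rot: [3.14, -0.003, 2.332]
force: [-1.1, 7.6, 4.9]
width: 63.9
gripper_force: 3.8
```

>>> step_arm:
  commands: [-0.1, -0.1, 0, 0, 0, 0, 0.75, -0.1, -0.1, 0, 0, 0, 0, 0.75]

```text
clock: 8.3
eef_pos: [556.0, -10.5, 142.6]
tool_rot: [3.139, -0.004, 2.333]
force: [-2.2, 8.6, 5.4]
width: 64.3
gripper_force: 4.5
```

>>> step_arm:
  commands: [-0.1, -0.1, 0, 0, 0, 0, 0.75, -0.1, -0.1, 0, 0, 0, 0, 0.75]

```text
clock: 8.5
eef_pos: [555.7, -11.4, 142.6]
tool_rot: [3.139, -0.005, 2.334]
force: [-2.6, 9.2, 7.3]
width: 64.2
gripper_force: 5.1
```

>>> step_arm:
  commands: [-0.08, -0.08, 0, 0, 0, 0, 0.75, -0.08, -0.08, 0, 0, 0, 0, 0.75]

```text
clock: 8.7
eef_pos: [555.2, -12.5, 142.6]
tool_rot: [3.14, -0.005, 2.334]
force: [-3.9, 10.8, 6.7]
width: 63.9
gripper_force: 5.1
```

>>> step_arm:
  commands: [0.1, -0.1, 0, 0, 0, 0, 0.75, 0.14, -0.14, 0, 0, 0, 0, 0.75, 0.14, -0.14, 0, 0, 0, 0, 0.75]

```text
clock: 9.0
eef_pos: [554.1, -15.0, 142.5]
tool_rot: [3.141, -0.002, 2.332]
force: [-0.4, 4.1, 1.9]
width: 63.7
gripper_force: 2.4
```

>>> step_arm:
  commands: [-0.1, 0.1, 0, 0, 0, 0, 0.75, -0.2, 0.2, 0, 0, 0, 0, 0.75, -0.3, 0.3, 0, 0, 0, 0, 0.75, -0.4, 0.4, 0, 0, 0, 0, 0.75, -0.4, 0.4, 0, 0, 0, 0, 0.75]

```text
clock: 9.5
eef_pos: [555.3, -15.4, 141.7]
tool_rot: [-3.136, -0.009, 2.33]
force: [-8.7, 5.9, 9.1]
width: 64.0
gripper_force: 7.0
```

>>> step_arm:
  commands: [0.2, -0.2, 0, 0, 0, 0, 0.75, 0.45, -0.45, 0, 0, 0, 0, 0.75, 0.35, -0.55, 0, 0, 0, 0, 0.75, 0.3, -0.6, 0, 0, 0, 0, 0.75, 0.3, -0.6, 0, 0, 0, 0, 0.75]

```text
clock: 10.0
eef_pos: [553.8, -19.1, 142.2]
tool_rot: [3.142, 0.0, 2.329]
force: [1.2, 2.5, -0.2]
width: 64.2
gripper_force: 2.1
```

>>> step_arm:
  commands: [-0.1, 0.1, 0, 0, 0, 0, 0.75, -0.2, 0.2, 0, 0, 0, 0, 0.75, -0.3, 0.3, 0, 0, 0, 0, 0.75, -0.4, 0.4, 0, 0, 0, 0, 0.75, -0.4, 0.4, 0, 0, 0, 0, 0.75]

```text
clock: 10.5
eef_pos: [554.9, -19.2, 141.7]
tool_rot: [-3.135, -0.007, 2.329]
force: [-8.9, 2.7, 6.6]
width: 64.1
gripper_force: 5.5
```

>>> step_arm:
  commands: [0.2, -0.2, 0, 0, 0, 0, 0.75, 0.4, -0.4, 0, 0, 0, 0, 0.75, 0.3, -0.5, 0, 0, 0, 0, 0.75, 0.2, -0.6, 0, 0, 0, 0, 0.75, 0.2, -0.6, 0, 0, 0, 0, 0.75]

```text
clock: 11.0
eef_pos: [553.9, -21.7, 142.3]
tool_rot: [3.141, 0.0, 2.33]
force: [0.6, 4.0, -1.2]
width: 64.3
gripper_force: 2.4
```

>>> step_arm:
  commands: [-0.1, 0.1, 0, 0, 0, 0, 0.75, -0.2, 0.2, 0, 0, 0, 0, 0.75, -0.3, 0.3, 0, 0, 0, 0, 0.75, -0.4, 0.4, 0, 0, 0, 0, 0.75, -0.4, 0.4, 0, 0, 0, 0, 0.75]

```text
clock: 11.5
eef_pos: [555.2, -21.9, 141.9]
tool_rot: [-3.136, -0.006, 2.329]
force: [-8.4, 3.6, 5.7]
width: 64.2
gripper_force: 5.6
```

>>> step_arm:
  commands: [0.2, -0.2, 0, 0, 0, 0, 0.75, 0.4, -0.4, 0, 0, 0, 0, 0.75, 0.3, -0.5, 0, 0, 0, 0, 0.75, 0.2, -0.6, 0, 0, 0, 0, 0.75, 0.2, -0.6, 0, 0, 0, 0, 0.75]

```text
clock: 12.0
eef_pos: [554.1, -24.8, 142.4]
tool_rot: [3.141, 0.001, 2.33]
force: [0.5, 2.8, -2.0]
width: 64.0
gripper_force: 2.3
```

>>> step_arm:
  commands: [-0.1, 0.1, 0, 0, 0, 0, 0.75, -0.2, 0.2, 0, 0, 0, 0, 0.75, -0.3, 0.3, 0, 0, 0, 0, 0.75, -0.4, 0.4, 0, 0, 0, 0, 0.75, -0.4, 0.4, 0, 0, 0, 0, 0.75]

```text
clock: 12.5
eef_pos: [556.2, -25.0, 142.1]
tool_rot: [-3.137, -0.004, 2.329]
force: [-6.6, 2.9, 4.1]
width: 64.3
gripper_force: 4.6
```

Run:
```python
from h import *
print(ctrl.read_state()['force'])
d=grab('scene')
im=d['image'][190:310,240:400,::-1]; cv2.imwrite('pics/c3.png',cv2.resize(im,None,fx=5,fy=5,interpolation=2))
```

```text
[-6.58248158  2.86309377  4.0667551 ]
```

View pics/c3.png

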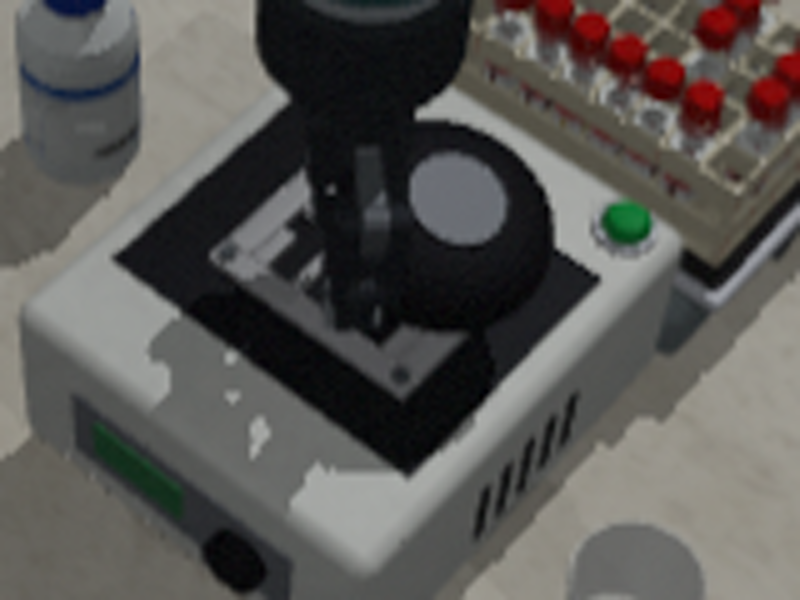

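The knob's cap is now at (458,197) in the crop, well over to the right. I'll press forward a little harder.

>>> step_arm:
  commands: [-0.1, 0.1, 0, 0, 0, 0, 0.75, -0.2, 0.2, 0, 0, 0, 0, 0.75, -0.2, 0.2, 0, 0, 0, 0, 0.75]

```text
clock: 12.85
eef_pos: [557.8, -26.0, 142.1]
tool_rot: [-3.135, -0.005, 2.328]
force: [-9.4, 0.1, 6.1]
width: 64.3
gripper_force: 5.6
```

>>> step_arm:
  commands: [-0.07, -0.07, 0, 0, 0, 0, 0.75, -0.14, -0.14, 0, 0, 0, 0, 0.75, -0.14, -0.14, 0, 0, 0, 0, 0.75]

```text
clock: 13.15
eef_pos: [559.4, -28.1, 142.1]
tool_rot: [-3.137, -0.003, 2.328]
force: [-6.2, -0.7, 2.3]
width: 63.9
gripper_force: 4.4
```

>>> step_arm:
  commands: [-0.07, -0.07, 0, 0, 0, 0, 0.75, -0.14, -0.14, 0, 0, 0, 0, 0.75, -0.14, -0.14, 0, 0, 0, 0, 0.75]

```text
clock: 13.45
eef_pos: [560.7, -29.4, 142.1]
tool_rot: [-3.139, -0.001, 2.329]
force: [-5.8, 0.7, 1.2]
width: 63.9
gripper_force: 4.2
```

Advancing; keep gentle forward.

>>> step_arm:
  commands: [-0.1, 0.1, 0, 0, 0, 0, 0.75, -0.2, 0.2, 0, 0, 0, 0, 0.75, -0.3, 0.3, 0, 0, 0, 0, 0.75, -0.3, 0.3, 0, 0, 0, 0, 0.75]

```text
clock: 13.85
eef_pos: [565.8, -29.9, 142.3]
tool_rot: [-3.14, 0.0, 2.329]
force: [-3.6, -0.3, 1.4]
width: 64.4
gripper_force: 3.4
```

It is in the slot, past the tongue stop with only friction force. Driving home.

>>> step_arm:
  commands: [-0.2, 0.2, 0, 0, 0, 0, 0.75, -0.4, 0.4, 0, 0, 0, 0, 0.75, -0.6, 0.6, 0, 0, 0, 0, 0.75, -0.8, 0.8, 0, 0, 0, 0, 0.75, -1.0, 1.0, 0, 0, 0, 0, 0.75, -1.2, 1.2, 0, 0, 0, 0, 0.75, -1.2, 1.2, 0, 0, 0, 0, 0.75]

```text
clock: 14.55
eef_pos: [584.5, -29.4, 142.4]
tool_rot: [3.14, 0.002, 2.33]
force: [-1.0, -0.3, 0.9]
width: 64.1
gripper_force: 1.3
```

>>> step_arm:
  commands: [-0.15, 0.15, 0, 0, 0, 0, 0.75, -0.3, 0.3, 0, 0, 0, 0, 0.75, -0.45, 0.45, 0, 0, 0, 0, 0.75, -0.45, 0.45, 0, 0, 0, 0, 0.75]

```text
clock: 14.95
eef_pos: [586.5, -29.6, 142.1]
tool_rot: [-3.137, -0.005, 2.329]
force: [-10.9, -0.7, 8.4]
width: 64.3
gripper_force: 5.6
```

>>> step_arm:
  commands: [-0.15, 0.15, 0, 0, 0, 0, 0.75, -0.25, 0.25, 0, 0, 0, 0, 0.75, -0.25, 0.25, 0, 0, 0, 0, 0.75]

```text
clock: 15.25
eef_pos: [587.0, -29.7, 141.9]
tool_rot: [-3.133, -0.009, 2.328]
force: [-15.5, -0.2, 12.3]
width: 64.1
gripper_force: 8.6
```

Hard stop. Backing off diagonally to look before I hand in.

>>> step_arm:
  commands: [0.4, -0.4, 0, 0, 0, 0, 0.75, 1.0, -0.6, 0, 0, 0, 0, 0.75, 2.5, -0.6, 0, 0, 0, 0, 0.75, 4.5, -0.6, 0, 0, 0, 0, 0.75, 6, -0.6, 0, 0, 0, 0, 0.75, 6, -0.6, -4, 0, 0, 0, 0.75, 6, -0.6, -8, 0, 0, 0, 0.75, 10, -0.6, -10, 0, 0, 0, 0.75, 14, -0.6, -10, 0, 0, 0, 0.75, 14, -0.6, -10, 0, 0, 0, 0.75]

```text
clock: 16.25
eef_pos: [488.9, 73.7, 242.9]
tool_rot: [3.14, -0.004, 2.338]
force: [-0.9, -0.4, 0.5]
width: 63.9
gripper_force: 0.0
```

Run:
```python
from h import *
print(ctrl.read_state()['force'])
knob('scene'); knob('wrist')
d=dict(np.load('scene.npz'))
im=d['image'][170:310,240:420,::-1]; cv2.imwrite('pics/c4.png',cv2.resize(im,None,fx=4,fy=4,interpolation=2))
```

```text
[-0.90209188 -0.35113704  0.49042692]
all 1202 [[-10.2, -79.7, 156.0], [19.6, -44.2, 172.8], [62.4, -2.7, 183.0]] [ 21.4 -43.5 171.7]
cap 206 [[21.1, -61.8, 169.0], [38.5, -43.5, 174.9], [56.8, -3.6, 182.0]] [ 38.7 -43.4 175. ]
```

View pics/c4.png

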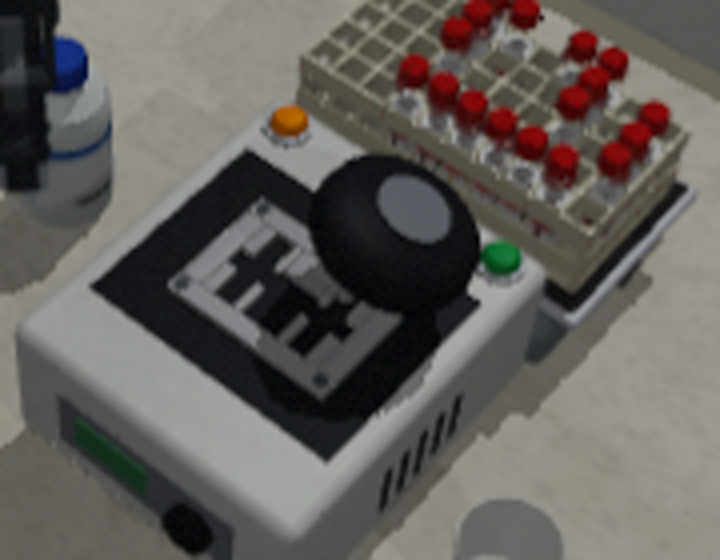

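The lever is forward in the green-side slot. The cap centre at mixer (39, −43) mm gives shift_fore of about 0.23 and shift_across of about −0.26. The hand is clear of everything.

```bash
python3 -c "
from cell import ctrl
print(ctrl.finish_job())"
```

```text
the job is handed in; nothing more can be done
None
```

The lever is in the green-lamp (right-hand) forward slot, pushed to its hard stop (about 0.23 rad by my camera measurement), the hand is off it, and the job was handed in at about 16 s; no verdict came back.

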